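Push a slide box into the packed rack

ROBOT

A 7-joint arm with a two-finger parallel gripper is mounted at the origin on a cart in front of the work surface, level with it; the furniture and walls round the work are solid. World frame = base frame: x ahead of the robot, y to its left, z up, the work surface at z = 0. Lengths are in m, angles in rad, forces in N, time in s.
With the tool pointing down it reaches from about 0.35 to 0.9 m from the base axis. Payload 8.1 kg.
Tool frame: the origin (TCP) lies on the centre line of the jaws, within the pads' length; the fingertips stand 11 mm ahead of it and the grasp point (between the pads) lies 8 mm behind it (env.tcp_to_tips is the distance from the TCP to the fingertips, in m); z points along the fingers, y is the direction in which the jaws open and shut (so a half turn about z gives the same grasp; the last joint's range is limited). The gripper opens to 92 mm and grips with 3 to 60 N. Pads are 19 mm wide; open, the fingers measure 130 mm over their backs; the gripper's body (75 mm by 190 mm) begins 47 mm behind the grasp point.
Start: joints at [1.22, 0.434, 0.025, 1.573, -0.012, 1.134, -0.075], TCP at [0.153, -0.606, 0.238] pointing down, gripper open.
Joint ranges: [-2.62, 2.62], [-0.44, 2.09], [-1.27, 1.32], [0.08, 2.57], [-1.32, 4.46], [0.12, 2], [-2.74, 2.74]. Speed limits (rad/s): [2.22, 2.22, 3.01, 3.01, 3.14, 3.14, 3.14].

INTERFACE

Orientations are given as [roll, pitch, yaw] about the fixed x, y, z axes, in that order (R = Rz(yaw) Ry(pitch) Rx(roll)).
In Python, from workcell import read_state, viewer, env, models gives the robot as it stands.
- The arm moves only by the tool arm_command, never from a script. Its argument "moves" is a list of rows, each a list of 7 numbers: the opening, from 0 (shut) to 1 (fully open), then the shift along the world's x, y, z scaled (see below), then the turn, a rotation vector about the world's x, y, z scaled (see below). A call has 1 to 5 rows; each row shifts and turns the commanded pose from where the row before left it; what a row does not reach is not made up. The controller multiplies each number of a shift by 200 mm and each number of a turn by 180 degrees. A row lasts 1/8 s, in which the tool goes at most 62.5 mm and 10.7 degrees, less where a joint would pass 70% of its speed; a pose out of reach is approached as far as the arm can. A call with a number of a shift or a turn outside -1 to 1 is refused whole. A call with a gripper value outside its range is refused whole. The fingers move at their own pace and stop on an object; "newtons" is the grip in N (left out, the last holds). Time passes only in rows, so rows that do not move let the fingers close. It gives the time, the measured TCP pose, the force and the opening at its end, in the units of the state.
- read_state(): the state, without advancing time (a new reading comes with each control period).
- viewer.capture(name): name is "scene" or "top" or "wrist"; returns the picture (384x512x3 uint8, red, green, blue); there is no depth.
- viewer.camera_model(name): a dict with "vfov" (degrees; the focal length in pixels is half the picture's height over the tangent of half this angle, whatever the lens; pixels are square), "cx", "cy" (the principal point, pixels), "R" (3x3) and "t" (3): a world point X has camera coordinates R X + t; the wrist camera has in their place "T_tool_cam" (4x4, takes a point from camera to tool coordinates, whose origin is the TCP and whose axes are the flange's). Camera axes: x right, y down, z forward; pixel columns grow to the right and rows downward; lengths in m; the calibration is good to about 2 mm. A picture is of the moment at which its call begins: read the wrist's pose just before it. camera_model takes no time and is no camera call.
- env.job_done(): hands the job in, once; it reports no verdict.
Trained networks look in the newest picture that a camera, given by its name, has taken for a name from the list of things; names that differ only in an ending like _2 or _b are one class to them, and where a whole thing is asked for, a point or a joint stands for the part that bears it (a point fixed in the world has none). Each returns a list of dicts, best first, with "conf" (0 to 1); they miss things now and then, are a little off and sometimes report something else, mostly with a low value. They report only what shows in the picture. A call takes as long as a camera call. They do not tell look-alikes from the thing itself.
- models.look_for(camera, label): "uv" ([column, row] in pixels, amid what is visible of it).
The state is a dict: "clock": time; "qpos": joint angles; "joint_velocities": joint speeds; "tau": joint torques, N m; "tcp_pos": TCP position; "orientation": TCP orientation; "ft_force": force on the tool from outside, world axes, zero at the start; "wrist_torque": the same for the moment, N m; "width": finger opening in m.
Only numpy, scipy, OpenCV 4.12 (cv2) and the standard library are available. Lean on these libraries where they do the work, as an engineer would, in place of code of your own. Each camera call takes 0.05 s, during which the arm holds its last target. There are 200 camera calls.

TASK

File the slide box that stands alone on the desk into the opening in the rack's row: work it in from the open front between the second and third boxes, nudging them gently apart against the spring plate, and push it home. Seat it with a steady push of about 12 N against the back wall for a second, then let go. Leave all five boxes upright, straight and home in the rack, ram nothing, and do not disturb the canister, the jar or the eyepiece.

Things in the scene. Friction and masses are not known exactly. Their poses are not given: they have to be found in the camera images.
- new_box: The one that stands upright alone on the desk, off the rack: box of microscope slides, blue with a white top, a closed rigid block 30 mm thick (its x), 80 mm long (its y), 52 mm tall (its z), sharp-cornered, about 0.12 kg; origin at the centre of its underside. Its mass varies (0.7 to 1.4 times). While it is away from the rack its long axis points ahead of the robot to within about 30 degrees.
- rack: Low rack fixed to the desk: grey back and cheeks, bare metal base, open at the front (-x). Origin on the desk under the middle; +x points into the rack, away from the robot, z up, the row runs along y. Base plate 5 mm thick, x from -44 to +48 mm. Left cheek's inner face at y = +85 mm, right cheek's at y = -83 mm; cheeks and back 49 mm high.
- rack_back (a point): Middle of the inner face of the rack's back wall, at x = +40 mm, 27 mm above the desk, axes as the rack's. A box that touches the back wall has its centre at x = 0 and its front end at x = -40 mm in the rack's frame. The five boxes fit only when the spring plate gives about 7 mm.
- bookend (a joint): Orange sprung plate (76 x 5 x 40 mm) at the right (-y) end of the row: its face is at y = -58 mm in the rack's frame at 0; the value is how far (m) it has been pushed towards -y, up to 0.016. It pushes back with 2 N at 0, rising by 1 N per 10 mm, and returns by itself.
- row_box_1: Number 1 of 4 in the row, counted from the left (+y): box of microscope slides, blue with a white top, a closed rigid block 30 mm thick (its x), 80 mm long (its y), 52 mm tall (its z), sharp-cornered, about 0.12 kg; origin at the centre of its underside. Stands loose on the rack's base, long axis along the rack's x, its end within 2 mm of the back wall. At the left cheek.
- row_box_2: Number 2 of 4 in the row, counted from the left (+y): box of microscope slides, blue with a white top, a closed rigid block 30 mm thick (its x), 80 mm long (its y), 52 mm tall (its z), sharp-cornered, about 0.12 kg; origin at the centre of its underside. Stands loose on the rack's base, long axis along the rack's x, its end within 2 mm of the back wall. The opening, 17 to 22 mm wide at the start, narrower than a box, is on its right (-y).
- row_box_3: Number 3 of 4 in the row, counted from the left (+y): box of microscope slides, blue with a white top, a closed rigid block 30 mm thick (its x), 80 mm long (its y), 52 mm tall (its z), sharp-cornered, about 0.12 kg; origin at the centre of its underside. Stands loose on the rack's base, long axis along the rack's x, its end within 2 mm of the back wall. The opening is on its left (+y).
- row_box_4: Number 4 of 4 in the row, counted from the left (+y): box of microscope slides, blue with a white top, a closed rigid block 30 mm thick (its x), 80 mm long (its y), 52 mm tall (its z), sharp-cornered, about 0.12 kg; origin at the centre of its underside. Stands loose on the rack's base, long axis along the rack's x, its end within 2 mm of the back wall. At the sprung plate.
- can: Bystander: small canister, black below and clear above, 38 mm diameter, 56 mm tall, loose on the desk; origin under its centre.
- jar: Bystander: white jar with a red cap, 60 mm diameter, 60 mm tall, loose on the desk; origin under its centre.
- spare_eyepiece: Bystander: black microscope eyepiece, 35 mm diameter, 45 mm tall, standing loose on the desk; origin under its centre.
Mind the look-alikes: they are no part of the job. Leave any pink or purple look-alike of the row_box_1 alone.

How it is judged:
On the way, in this order (a step that is already met when the one before it is completed fails the run):
1. the new box is part-way into the opening from the front, standing low in the row, its front end 10 to 75 mm past the front of the row (x of new_box in the frame of rack between -0.07 and -0.005 m and y of new_box in the frame of rack between -0.012 and 0.022 m and z of new_box in the frame of rack below 0.012 m and angle between the y axis of new_box and the x axis of rack, either way round below 0.35 rad), for 0.2 s.
2. pushed home, the new box is held pressed by the gripper with 6 to 20 N for half a second (x of new_box in the frame of rack above -0.003 m and contact force between the fingers and new_box between 6 and 20 N), for 0.5 s.
At the end, for the whole second after the job is handed in: The new box stands at rest on the rack's base between row boxes 2 and 3, within 3 mm of the back wall, upright and square with the rack within 0.06 rad; the four row boxes stand on the base, within 6 mm of the back wall, upright within 0.06 and straight within 0.08 rad (x of new_box in the frame of rack above -0.003 m and z of each of new_box, row_box_1, row_box_2, row_box_3, row_box_4 in the frame of rack below 0.008 m and y of new_box in the frame of rack between -0.001 and 0.02 m and angle between each of new_box, row_box_1, row_box_2, row_box_3, row_box_4's own z axis and vertical below 0.06 rad and angle between the y axis of new_box and the x axis of rack, either way round below 0.06 rad and linear speed of new_box below 0.01 m/s and x of each of row_box_1, row_box_2, row_box_3, row_box_4 in the frame of rack above -0.006 m and angle between the y axis of each of row_box_1, row_box_2, row_box_3, row_box_4 and the x axis of rack, either way round below 0.08 rad); the robot touches nothing.
It fails at once if a box of the row is tipped over or lifted out (angle between any of row_box_1, row_box_2, row_box_3, row_box_4's own z axis and vertical above 0.3 rad or z of any of row_box_1, row_box_2, row_box_3, row_box_4 in the frame of rack above 0.03 m).
It fails at once if the new box is rammed (more than 30 N) against the rack or against a box of the row (contact force between new_box and rack above 30 N or contact force between new_box and row_box_1 above 30 N or contact force between new_box and row_box_2 above 30 N or contact force between new_box and row_box_3 above 30 N or contact force between new_box and row_box_4 above 30 N).
It fails at once if the gripper presses on the rack or on a box of the row with more than 30 N (contact force between the fingers and row_box_1 above 30 N or contact force between the fingers and row_box_2 above 30 N or contact force between the fingers and row_box_3 above 30 N or contact force between the fingers and row_box_4 above 30 N or contact force between the fingers and rack above 30 N).
It fails at once if the canister, the jar or the eyepiece is moved more than 15 mm or tipped (distance of any of can, jar, spare_eyepiece from where it was at the start of the episode above 0.015 m or angle between any of can, jar, spare_eyepiece's own z axis and vertical above 0.3 rad).
It also fails if it takes over 72 s, if anything falls off the work surface, if the arm or the gripper's body presses on something with over 40 N, if the wrist force passes 120 N, or if a joint passes its speed limit or range.

## Working session

There is one attempt and no reset: what is moved stays moved. The work goes in short steps, Python scripts to look and compute and a tool call to move; the robot and the scene stay as the last step left them, time stands still between calls to the robot, and variables do not carry over. Pictures are saved under pics/ and viewed, about 8 in all and at most 12, crops included, and the job is handed in when it is done.

Besides the shell and the picture viewer there is one more tool, called after "Call:" by a JSON object that holds its "name" and its "arguments", one argument or row to a line. arm_command: Moves the arm, as the interface text tells. Its arguments: {"type":"object","properties":{"moves":{"type":"array"},"newtons":{"type":"number"}},"required":["moves"]}

```bash
mkdir -p pics; cat > h.py <<'E'
import numpy as np, cv2
from workcell import read_state, viewer, env, models
def cap(n,f,crop=None,s=1):
    im=viewer.capture(n)[:,:,::-1].copy()
    if crop: im=im[crop[1]:crop[3],crop[0]:crop[2]]
    im=cv2.resize(im,None,fx=s,fy=s,interpolation=cv2.INTER_CUBIC); cv2.imwrite('pics/'+f,im)
def ray(n,uv):
    m=viewer.camera_model(n); f=192/np.tan(np.radians(m['vfov'])/2)
    R=np.array(m['R']);t=np.array(m['t'])
    d=R.T@np.array([(uv[0]-m['cx'])/f,(uv[1]-m['cy'])/f,1]); return -R.T@t,d
def at(n,uv,z):
    o,d=ray(n,uv); return o+d*(z-o[2])/d[2]
def proj(n,X):
    m=viewer.camera_model(n); f=192/np.tan(np.radians(m['vfov'])/2)
    c=np.array(m['R'])@X+np.array(m['t']); return f*c[0]/c[2]+m['cx'],f*c[1]/c[2]+m['cy']
E
python3 - <<'E'
from h import *
s=read_state();print({k:np.round(v,3) for k,v in s.items()})
cap('top','top1.png',s=1.5);cap('scene','scene1.png',s=1.5)
for n in('top','scene'):
  o,_=ray(n,(256,192));print(n,o.round(3),viewer.camera_model(n)['vfov'])
  for l in('new_box','rack','bookend','can','jar','spare_eyepiece'):
    print(n,l,[(np.round(d['uv'],1).tolist(),round(d['conf'],2),at(n,d['uv'],.05)[:2].round(3).tolist()) for d in models.look_for(n,l)])
E
```

```text
{'clock': np.float64(0.0), 'qpos': array([ 1.22 ,  0.435,  0.025,  1.574, -0.012,  1.134, -0.075]), 'joint_velocities': array([-0.   , -0.   , -0.   ,  0.002,  0.002,  0.   ,  0.003]), 'tau': array([ 0.0000e+00, -6.6786e+01,  9.8500e-01, -3.1447e+01, -6.0000e-02,
        4.3000e-02,  0.0000e+00]), 'tcp_pos': array([ 0.153, -0.605,  0.237]), 'orientation': array([-3.14 ,  0.   ,  0.248]), 'ft_force': array([-0.598,  0.32 , -0.489]), 'wrist_torque': array([-0.007,  0.013, -0.011]), 'width': np.float64(0.092)}
top [ 0.474 -0.006  1.167] 51.00293725173498
top new_box [([159.9, 206.6], 0.91, [0.484, 0.252])]
top rack [([254.6, 171.9], 0.71, [0.583, -0.009])]
top bookend []
top can [([365.2, 202.1], 0.6, [0.501, -0.317])]
top jar [([191.4, 131.2], 0.83, [0.696, 0.169]), ([253.4, 173.2], 0.31, [0.579, -0.005])]
top spare_eyepiece [([303.6, 136.2], 0.45, [0.684, -0.145]), ([364.0, 202.0], 0.2, [0.501, -0.313])]
scene [-0.081  0.498  0.499] 50.72739484464387
scene new_box [([164.2, 256.5], 0.8, [0.444, 0.274])]
scene rack [([201.6, 205.0], 0.74, [0.551, 0.132])]
scene bookend []
scene can [([356.0, 168.3], 0.61, [0.474, -0.272])]
scene jar [([150.8, 192.2], 0.7, [0.663, 0.194]), ([255.0, 189.7], 0.68, [0.537, 0.001])]
scene spare_eyepiece [([262.7, 164.5], 0.44, [0.627, -0.095])]
```

View pics/top1.png

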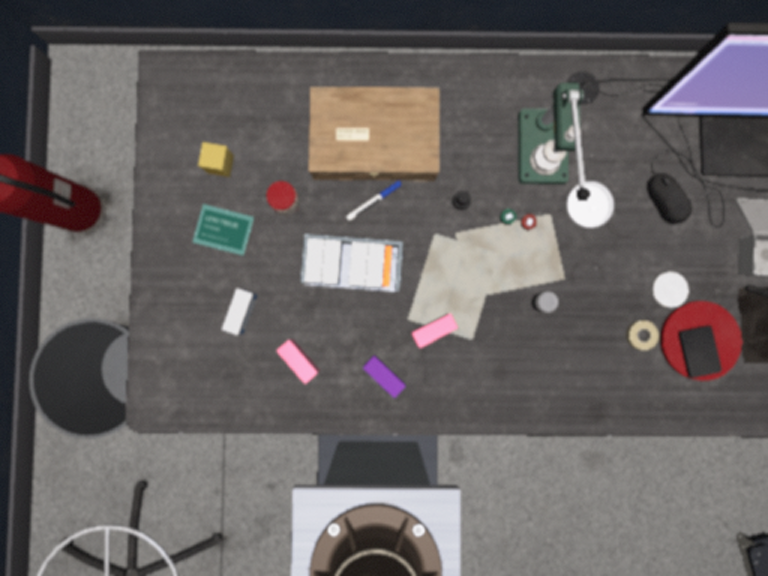

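View pics/scene1.png

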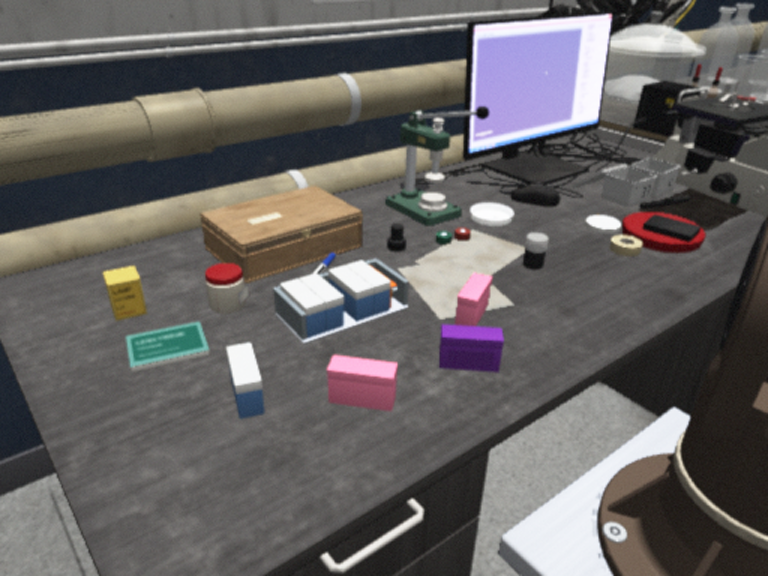

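The new box is the white-topped one at top (237,312) / scene (245,380). The look-alikes are pink at top (297,361) and (435,331), and purple at (384,377). The green and yellow boxes are clutter. The rack is at top (353,263).

```bash
python3 - <<'E'
from h import *
im=viewer.capture('top'); hsv=cv2.cvtColor(im,cv2.COLOR_RGB2HSV)
w=((hsv[:,:,2]>150)&(hsv[:,:,1]<60)).astype(np.uint8)
for (x0,y0,x1,y1,z) in [(140,185,175,230,.052),(200,155,270,198,.057)]:
  m=np.zeros_like(w);m[y0:y1,x0:x1]=w[y0:y1,x0:x1]
  cs,_=cv2.findContours(m,0,2)
  for c in cs:
    if cv2.contourArea(c)<40: continue
    p=np.array([at('top',q,z)[:2] for q in cv2.boxPoints(cv2.minAreaRect(c))])
    r=cv2.minAreaRect((np.array([at('top',q[0],z)[:2] for q in c])*1000).astype(np.float32)); print(cv2.contourArea(c),np.round(r[0],1),np.round(r[1],1),round(r[2],2))
print(np.round(viewer.camera_model('wrist')['T_tool_cam'],3),viewer.camera_model('wrist')['vfov'])
a=im[150:240,130:280,::-1];cv2.imwrite('pics/crop1.png',cv2.resize(a,None,fx=5,fy=5,interpolation=cv2.INTER_CUBIC))
for l in('can','jar','spare_eyepiece'): print(l)
E
```

```text
326.5 [482.1 258.4] [33.4 82.6] 71.29
2064.5 [572.7  47.8] [180.3  93.9] 86.05
[[-0.    -0.952 -0.305  0.081]
 [ 1.    -0.     0.    -0.   ]
 [-0.    -0.305  0.952 -0.146]
 [ 0.     0.     0.     1.   ]] 71.49248460635447
can
jar
spare_eyepiece
```

View pics/crop1.png

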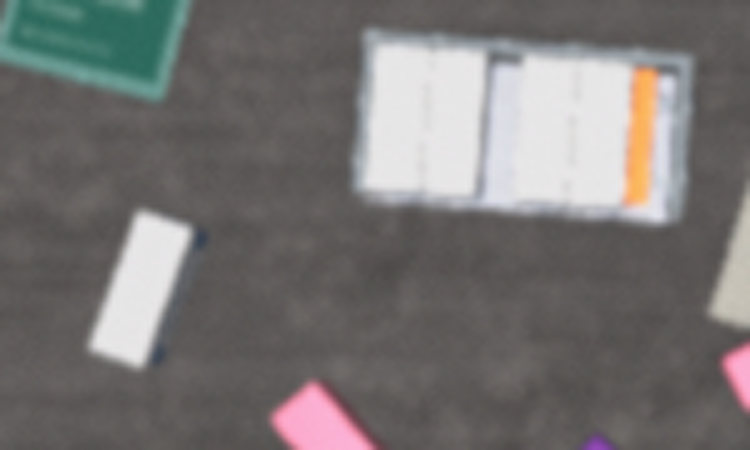

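The crop confirms a blue body with a white top, yaw about -19°. The rack is yawed about -4°, with the opening at crop (503,130). I'll move towards the new box.

Call:
{"name": "arm_command", "arguments": {
  "moves": [
    [1,0.19,0.218,0,0,0,0],
    [1,0.19,0.218,0,0,0,0],
    [1,0.19,0.218,0,0,0,0],
    [1,0.19,0.218,0,0,0,0],
    [1,0.19,0.218,0,0,0,0]
  ],
  "newtons": 20
}}

```text
clock: 1.38
tcp_pos: [0.3444, -0.3865, 0.2381]
orientation: [3.141, -0.0, 0.248]
ft_force: [0.6, -1.1, -1.0]
width: 0.0918
```

Call:
{"name": "arm_command", "arguments": {
  "moves": [
    [1,0.19,0.218,0,0,0,0],
    [1,0.19,0.218,0,0,0,0],
    [1,0.018,0.28,0,0,0,-0.045],
    [1,0.018,0.28,0,0,0,-0.045],
    [1,0.018,0.28,0,0,0,-0.045]
  ]
}}

```text
clock: 2.0
tcp_pos: [0.4301, -0.1309, 0.238]
orientation: [3.142, -0.001, -0.181]
ft_force: [0.3, 0.3, 0.0]
width: 0.0915
```

Call:
{"name": "arm_command", "arguments": {
  "moves": [
    [1,0.018,0.28,0,0,0,-0.045],
    [1,0.018,0.28,0,0,0,0],
    [1,0.018,0.28,0,0,0,0],
    [1,0.018,0.28,0,0,0,0],
    [1,0.018,0.28,0,0,0,0]
  ]
}}

```text
clock: 2.62
tcp_pos: [0.4481, 0.149, 0.2381]
orientation: [-3.141, -0.001, -0.318]
ft_force: [1.1, -1.3, -0.5]
width: 0.0917
```

```bash
cat >> h.py <<'E'
from scipy.spatial.transform import Rotation as Ro
def wcam(s=None):
    s=s or read_state(); m=viewer.camera_model('wrist'); T=np.eye(4)
    T[:3,:3]=Ro.from_euler('xyz',s['orientation']).as_matrix();T[:3,3]=s['tcp_pos']
    T=T@np.array(m['T_tool_cam']); f=192/np.tan(np.radians(m['vfov'])/2); return T,f,m['cx'],m['cy']
def wat(uv,z,C):
    T,f,cx,cy=C; d=T[:3,:3]@np.array([(uv[0]-cx)/f,(uv[1]-cy)/f,1]); o=T[:3,3]; return o+d*(z-o[2])/d[2]
def rect(z,C,lab,area=200,hi=150):  # patches in rectified top view at height z: 0.5mm/px, rows=-x cols=-y
    pass
def warp(img,z,C,x0,x1,y0,y1,k=2000):
    "orthophoto at height z; px col=(y1-y)*k,row=(x1-x)*k"
    T,f,cx,cy=C; P=[]
    Q=[(0,0),((y1-y0)*k,0),((y1-y0)*k,(x1-x0)*k),(0,(x1-x0)*k)]
    for c,r in Q:
        X=np.array([x1-r/k,y1-c/k,z]); p=T[:3,:3].T@(X-T[:3,3]); P.append((f*p[0]/p[2]+cx,f*p[1]/p[2]+cy))
    H=cv2.getPerspectiveTransform(np.float32(P),np.float32(Q))
    return cv2.warpPerspective(img,H,(int((y1-y0)*k),int((x1-x0)*k)),flags=cv2.INTER_CUBIC)
E
python3 - <<'E'
from h import *
s=read_state();C=wcam(s);im=viewer.capture('wrist');bgr=im[:,:,::-1].copy();cv2.imwrite('pics/w1raw.png',bgr)
print(s['tcp_pos'],s['orientation'])
o1=warp(bgr,.052,C,.42,.54,.19,.32); o2=warp(bgr,.057,C,.50,.64,-.11,.11)
for nm,o,z,x1,y1 in(('new',o1,.052,.54,.32),('row',o2,.057,.64,.11)):
  hsv=cv2.cvtColor(o,cv2.COLOR_BGR2HSV); m=((hsv[:,:,2]>140)&(hsv[:,:,1]<50)).astype(np.uint8)
  m=cv2.morphologyEx(m,cv2.MORPH_OPEN,np.ones((9,9)))
  for c in cv2.findContours(m,0,2)[0]:
    if cv2.contourArea(c)<1500: continue
    r=cv2.minAreaRect(c);print(nm,'xy',round(x1-r[0][1]/2000,4),round(y1-r[0][0]/2000,4),np.round(np.array(r[1])/2,1),round(r[2],1))
big=np.zeros((260+290,460,3),np.uint8);big[:240,:260]=o1;big[260:540,:440]=o2;cv2.imwrite('pics/w1.png',big)
E
```

```text
[0.44814049 0.14898675 0.23807825] [-3.14123140e+00 -8.66588123e-04 -3.18180356e-01]
new xy 0.4809 0.2638 [39.3 83.5] 18.7
row xy 0.5375 -0.0737 [74.  71.5] 90.0
row xy 0.5556 -0.0291 [ 8.9 58.9] 3.8
row xy 0.5715 0.05 [126.   90.7] 3.7
```

View pics/w1.png

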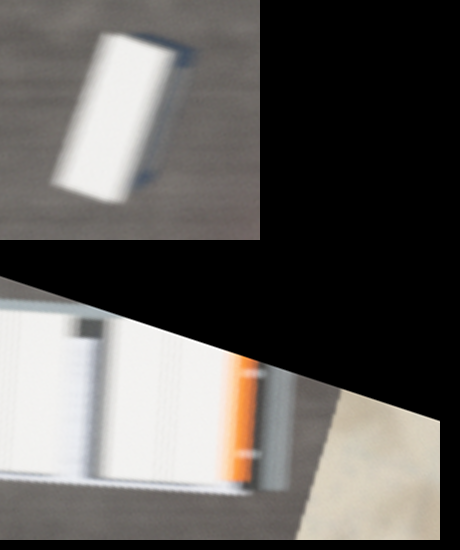

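Call:
{"name": "arm_command", "arguments": {
  "moves": [
    [1,0.0175,0.3,0,0,0,0],
    [1,0.0175,0.3,0,0,0,-0.003],
    [1,0,0,-0.3,0,0,0],
    [1,0,0,-0.3,0,0,0],
    [1,0,0,0,0,0,0]
  ]
}}

```text
clock: 3.3
tcp_pos: [0.4525, 0.2653, 0.1145]
orientation: [3.135, 0.005, -0.327]
ft_force: [0.1, -0.2, 1.3]
width: 0.0921
```

```bash
python3 - <<'E'
from h import *
s=read_state();C=wcam(s);im=viewer.capture('wrist');bgr=im[:,:,::-1].copy()
print(s['tcp_pos'],s['orientation'])
o1=warp(bgr,.052,C,.42,.54,.19,.32);o=o1;z,x1,y1=.052,.54,.32
hsv=cv2.cvtColor(o,cv2.COLOR_BGR2HSV); m=((hsv[:,:,2]>150)&(hsv[:,:,1]<40)).astype(np.uint8)
m=cv2.morphologyEx(m,cv2.MORPH_OPEN,np.ones((9,9)))
for c in cv2.findContours(m,0,2)[0]:
    if cv2.contourArea(c)<1500: continue
    r=cv2.minAreaRect(c);print('xy',round(x1-r[0][1]/2000,4),round(y1-r[0][0]/2000,4),np.round(np.array(r[1])/2,1),round(r[2],1))
cv2.imwrite('pics/w2.png',np.hstack([cv2.resize(bgr,(512,384)),cv2.resize(o1,(280,260))[:,:] if 0 else cv2.copyMakeBorder(o1,0,144,0,0,0)]))
E
```

```text
[0.45252288 0.26528243 0.11452162] [ 3.13478409  0.00484782 -0.32661904]
xy 0.4812 0.2601 [32.6 81.9] 18.4
```

View pics/w2.png

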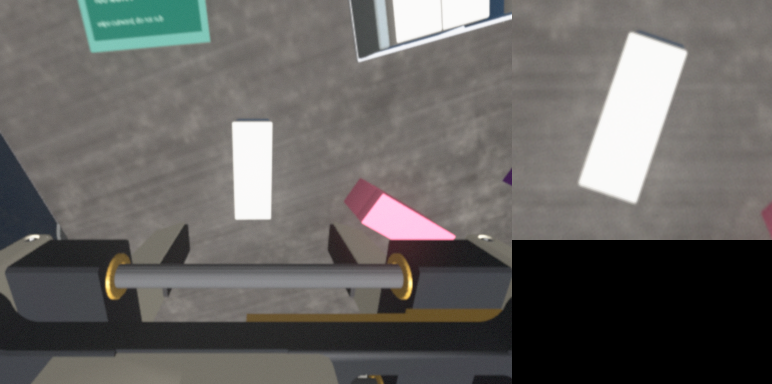

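Call:
{"name": "arm_command", "arguments": {
  "moves": [
    [0.55,0,0,0,0,0,0],
    [0.55,0,0,0,0,0,0],
    [0.55,0,0,-0.1,0,0,0],
    [0.55,0,0,-0.15,0,0,0],
    [0.55,0,0,0,0,0,0]
  ]
}}

```text
clock: 3.98
tcp_pos: [0.4546, 0.2667, 0.0676]
orientation: [3.14, 0.001, -0.327]
ft_force: [-0.8, -0.1, 0.3]
width: 0.0511
```

Call:
{"name": "arm_command", "arguments": {
  "moves": [
    [0.55,0,0.01,-0.1,0,0,0],
    [0.55,0,0,-0.1,0,0,0],
    [0.55,0,0,0,0,0,0],
    [0,0,0,0,0,0,0],
    [0,0,0,0,0,0,0]
  ],
  "newtons": 20
}}

```text
clock: 4.6
tcp_pos: [0.4558, 0.2697, 0.029]
orientation: [-3.14, -0.001, -0.327]
ft_force: [-0.6, 0.3, -0.3]
width: 0.0349
```

Call:
{"name": "arm_command", "arguments": {
  "moves": [
    [0,0,0,0,0,0,0],
    [0,0,0,0,0,0,0]
  ]
}}

```text
clock: 4.85
tcp_pos: [0.4556, 0.2695, 0.0287]
orientation: [-3.141, -0.001, -0.327]
ft_force: [-0.3, -0.6, 7.3]
width: 0.0295
```

Call:
{"name": "arm_command", "arguments": {
  "moves": [
    [0,0,0,0.15,0,0,0],
    [0,0,0,0.175,0,0,0],
    [0,-0.032,-0.257,0,0,0,0.049],
    [0,-0.032,-0.257,0,0,0,0.05],
    [0,-0.032,-0.257,0,0,0,0.049]
  ]
}}

```text
clock: 5.48
tcp_pos: [0.4356, 0.1136, 0.0931]
orientation: [3.141, -0.001, 0.143]
ft_force: [0.5, 0.2, -0.7]
width: 0.0301
```

Call:
{"name": "arm_command", "arguments": {
  "moves": [
    [0,-0.032,-0.257,0,0,0,0],
    [0,0,0,0,0,0,0],
    [0,0,0,0,0,0,0]
  ]
}}

```text
clock: 5.85
tcp_pos: [0.4298, 0.0639, 0.0931]
orientation: [-3.141, -0.001, 0.137]
ft_force: [0.5, 0.1, -1.4]
width: 0.0301
```

```bash
python3 - <<'E'
from h import *
s=read_state();C=wcam(s);im=viewer.capture('wrist');bgr=im[:,:,::-1].copy()
print(s['tcp_pos'],s['orientation'],s['ft_force'],s['width'])
o=warp(bgr,.057,C,.40,.64,-.06,.16,3000);cv2.imwrite('pics/w3.png',cv2.resize(o,None,fx=.83,fy=.83));cv2.imwrite('pics/w3raw.png',bgr)
E
```

```text
[0.42980414 0.06392423 0.09308952] [-3.14131452e+00 -8.52575967e-04  1.36943961e-01] [ 0.49165165  0.1327354  -1.4080945 ] 0.03014746265213433
```

View pics/w3.png

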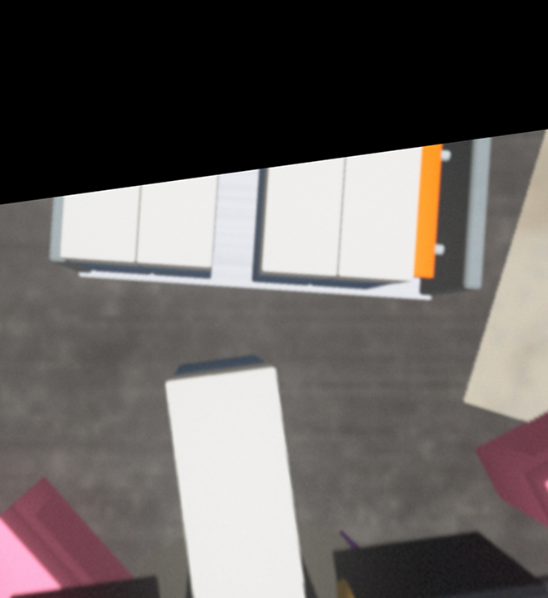

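The box is held square to the jaws. Gap is 20.5 mm between box 2's corner (212,270) and box 3's corner (263,275). The new box's predicted front corner agrees with the picture to 1 mm.

Call:
{"name": "arm_command", "arguments": {
  "moves": [
    [0,0.075,0.025,0,0,0,0],
    [0,0,0,-0.145,0,0,0],
    [0,0,0,-0.145,0,0,0],
    [0,0.07,0,0,0,0,0],
    [0,0,0,0,0,0,0]
  ]
}}

```text
clock: 6.52
tcp_pos: [0.4612, 0.0699, 0.0355]
orientation: [-3.141, -0.003, 0.138]
ft_force: [0.3, -0.6, -1.2]
width: 0.0296
```

Call:
{"name": "arm_command", "arguments": {
  "moves": [
    [0,0.023,-0.002,0,0,0,0],
    [0,-0.001,-0.02,0,0,0,0],
    [0,-0.001,-0.02,0,0,0,0],
    [0,-0.001,-0.02,0,0,0,0],
    [0,0,0,0,0,0,0]
  ]
}}

```text
clock: 7.15
tcp_pos: [0.4624, 0.0557, 0.0348]
orientation: [3.141, 0.0, 0.137]
ft_force: [-0.1, -0.9, -1.1]
width: 0.0295
```

Call:
{"name": "arm_command", "arguments": {
  "moves": [
    [0,-0.001,-0.02,0,0,0,0],
    [0,-0.001,-0.02,0,0,0,0],
    [0,0,0,0,0,0,0]
  ]
}}

```text
clock: 7.52
tcp_pos: [0.462, 0.0478, 0.0347]
orientation: [3.141, 0.0, 0.137]
ft_force: [-0.8, 0.0, -1.8]
width: 0.0298
```

```bash
python3 - <<'E'
from h import *
s=read_state();C=wcam(s);im=viewer.capture('wrist');bgr=im[:,:,::-1].copy()
print(s['tcp_pos'],s['orientation'],s['ft_force'],s['wrist_torque'],s['width'])
o=warp(bgr,.0575,C,.46,.62,-.04,.16,4000);cv2.imwrite('pics/w4.png',cv2.resize(o,None,fx=.93,fy=.93))
E
```

```text
[0.46202635 0.0478354  0.0347062 ] [3.14140135e+00 1.55478360e-04 1.37140326e-01] [-0.81819603  0.00426979 -1.75337273] [ 0.01563498  0.01738794 -0.00580102] 0.02983562741436384
```

View pics/w4.png

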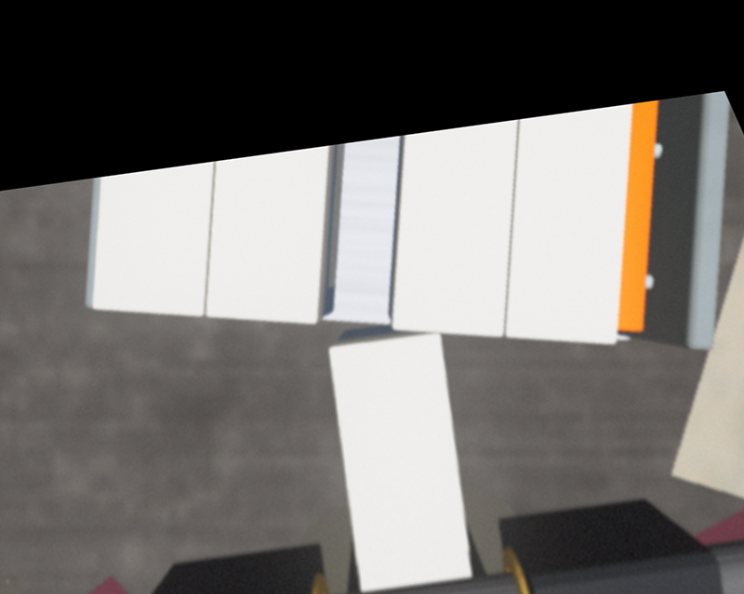

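The leading corner passed just in front of the row, about 0.5 mm short, with no contact. I'll back off, turn 6° more, re-aim into the gap and enter deeper.

Call:
{"name": "arm_command", "arguments": {
  "moves": [
    [0,-0.02,0,0,0,0,0.0333],
    [0,0,0.055,0,0,0,0],
    [0,0,0,0,0,0,0],
    [0,0,0,0,0,0,0]
  ]
}}

```text
clock: 8.07
tcp_pos: [0.4582, 0.0596, 0.0348]
orientation: [3.142, -0.0, 0.242]
ft_force: [-0.3, 0.2, -0.9]
width: 0.03
```

Call:
{"name": "arm_command", "arguments": {
  "moves": [
    [0,0.028,-0.002,0,0,0,0],
    [0,0.028,-0.002,0,0,0,0],
    [0,0,0,0,0,0,0],
    [0,0,0,0,0,0,0]
  ]
}}

```text
clock: 8.57
tcp_pos: [0.4692, 0.0583, 0.0346]
orientation: [3.142, 0.0, 0.242]
ft_force: [-0.8, -0.4, -1.8]
width: 0.0299
```

Call:
{"name": "arm_command", "arguments": {
  "moves": [
    [0,-0.0013,-0.02,0,0,0,0],
    [0,-0.0013,-0.02,0,0,0,0],
    [0,-0.0013,-0.02,0,0,0,0],
    [0,0,0,0,0,0,0]
  ]
}}

```text
clock: 9.07
tcp_pos: [0.4685, 0.0464, 0.0348]
orientation: [-3.141, -0.0, 0.242]
ft_force: [-0.2, 2.1, 0.1]
width: 0.03
```

Call:
{"name": "arm_command", "arguments": {
  "moves": [
    [0,-0.0013,-0.02,0,0,0,0],
    [0,0,0,0,0,0,0],
    [0,0,0,0,0,0,0]
  ]
}}

```text
clock: 9.45
tcp_pos: [0.4683, 0.0424, 0.0348]
orientation: [3.141, -0.0, 0.242]
ft_force: [-1.3, 3.1, 0.9]
width: 0.03
```

```bash
python3 - <<'E'
from h import *
s=read_state();C=wcam(s);im=viewer.capture('wrist');bgr=im[:,:,::-1].copy()
print(s['tcp_pos'],s['orientation'],s['ft_force'],s['wrist_torque'],s['width'])
o=warp(bgr,.0575,C,.46,.62,-.04,.16,4000);cv2.imwrite('pics/w5.png',cv2.resize(o,None,fx=.93,fy=.93))
E
```

```text
[0.46826138 0.04241792 0.03478831] [ 3.14146672e+00 -2.98071818e-05  2.42250646e-01] [-1.29645353  3.12386108  0.9405713 ] [0.76670287 0.11033093 0.24055297] 0.030029853692368567
```

View pics/w5.png

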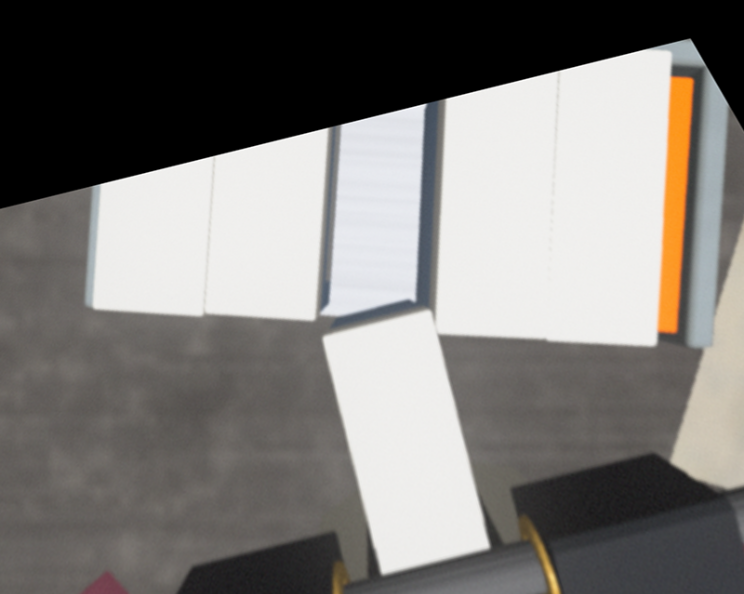

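The row parted cleanly: the plate is pushed about 11.8 mm and the new box's left corner (323,338) clears box 2's corner (316,320). Next I advance while straightening.

Call:
{"name": "arm_command", "arguments": {
  "moves": [
    [0,0.012,0.01,0,0,0,-0.011],
    [0,0.012,0.01,0,0,0,-0.011],
    [0,0,0,0,0,0,0]
  ]
}}

```text
clock: 9.88
tcp_pos: [0.4721, 0.047, 0.0344]
orientation: [-3.141, 0.002, 0.172]
ft_force: [-3.6, 5.2, -0.5]
width: 0.0297
```

Call:
{"name": "arm_command", "arguments": {
  "moves": [
    [0,0.009,0.016,0,0,0,-0.016],
    [0,0.009,0.016,0,0,0,-0.016],
    [0,0,0,0,0,0,0]
  ]
}}

```text
clock: 10.25
tcp_pos: [0.476, 0.0534, 0.0345]
orientation: [-3.142, 0.001, 0.072]
ft_force: [-3.4, 5.2, -1.0]
width: 0.0302
```

Call:
{"name": "arm_command", "arguments": {
  "moves": [
    [0,0.016,0.015,0,0,0,-0.014],
    [0,0.016,0.015,0,0,0,-0.014],
    [0,0,0,0,0,0,0]
  ]
}}

```text
clock: 10.62
tcp_pos: [0.4838, 0.0588, 0.0348]
orientation: [3.141, -0.001, -0.016]
ft_force: [0.6, 2.2, -1.8]
width: 0.0295
```

Call:
{"name": "arm_command", "arguments": {
  "moves": [
    [0,0.018,0.008,0,0,0,-0.008],
    [0,0.018,0.008,0,0,0,-0.008],
    [0,0,0,0,0,0,0]
  ]
}}

```text
clock: 11.0
tcp_pos: [0.4911, 0.0621, 0.0349]
orientation: [-3.141, -0.001, -0.066]
ft_force: [0.9, 1.9, -0.2]
width: 0.03
```

```bash
python3 - <<'E'
from h import *
s=read_state();C=wcam(s);im=viewer.capture('wrist');bgr=im[:,:,::-1].copy()
print(s['tcp_pos'],s['orientation'],s['ft_force'],s['wrist_torque'],s['width'])
o=warp(bgr,.0575,C,.46,.62,-.04,.16,4000);cv2.imwrite('pics/w6.png',cv2.resize(o,None,fx=.93,fy=.93))
E
```

```text
[0.49106169 0.06210391 0.03486889] [-3.14143948e+00 -1.07977871e-03 -6.61358368e-02] [ 0.90636113  1.91035973 -0.22758671] [ 0.27072003 -0.07979641  0.0442564 ] 0.03002865000843444
```

View pics/w6.png

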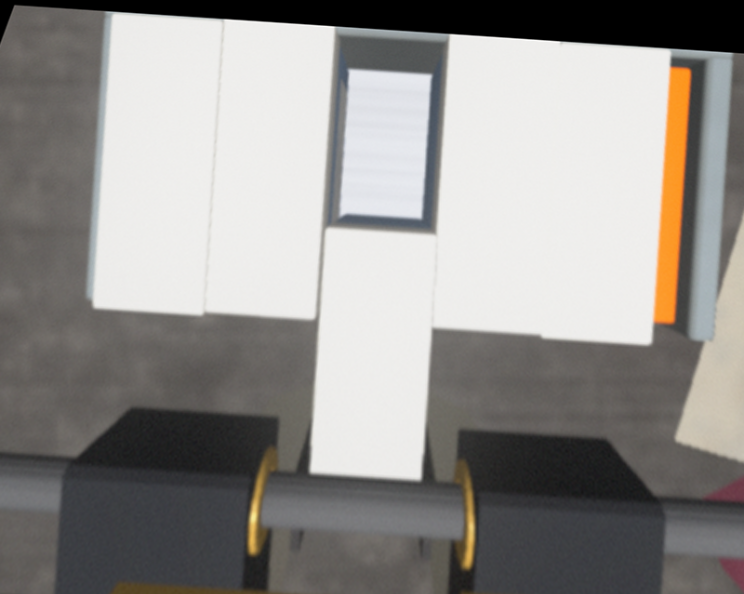

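Straight and about 24 mm in. I'll slide further while gripped.

Call:
{"name": "arm_command", "arguments": {
  "moves": [
    [0,0.03,-0.002,0,0,0,0],
    [0,0.03,-0.002,0,0,0,0],
    [0,0,0,0,0,0,0]
  ]
}}

```text
clock: 11.42
tcp_pos: [0.5032, 0.0614, 0.0348]
orientation: [-3.141, -0.001, -0.066]
ft_force: [1.0, 2.7, -1.0]
width: 0.0298
```

Call:
{"name": "arm_command", "arguments": {
  "moves": [
    [0,0.03,-0.002,0,0,0,0],
    [0,0.03,-0.002,0,0,0,0],
    [0,0,0,0,0,0,0]
  ]
}}

```text
clock: 11.8
tcp_pos: [0.5152, 0.0606, 0.0348]
orientation: [-3.141, -0.001, -0.066]
ft_force: [1.5, 3.0, -1.7]
width: 0.0297
```

Call:
{"name": "arm_command", "arguments": {
  "moves": [
    [0,0,0,-0.006,0,0,0],
    [0.5,0,0,0,0,0,0],
    [0.5,0,0,0,0,0,0],
    [0.5,0,0,0,0,0,0]
  ]
}}

```text
clock: 12.3
tcp_pos: [0.5141, 0.0601, 0.0335]
orientation: [3.141, 0.0, -0.066]
ft_force: [0.1, 0.5, -0.1]
width: 0.0457
```

Call:
{"name": "arm_command", "arguments": {
  "moves": [
    [0.5,-0.1,0.006,0,0,0,0],
    [0.5,-0.1,0.006,0,0,0,0],
    [0,0,0,0,0,0,0],
    [0,0,0,0,0,0,0],
    [0,0,0,0,0,0,0]
  ]
}}

```text
clock: 12.92
tcp_pos: [0.4752, 0.0628, 0.0336]
orientation: [-3.141, -0.001, -0.066]
ft_force: [-0.4, 0.5, 0.4]
width: 0.0205
```

```bash
python3 - <<'E'
from h import *
s=read_state();C=wcam(s);im=viewer.capture('wrist');bgr=im[:,:,::-1].copy()
print(s['tcp_pos'],s['orientation'],s['ft_force'],s['wrist_torque'],s['width'])
o=warp(bgr,.0572,C,.46,.62,-.04,.16,4000);cv2.imwrite('pics/w7.png',cv2.resize(o,None,fx=.93,fy=.93))
E
```

```text
[0.47519779 0.06282689 0.03363054] [-3.14142697e+00 -8.66404294e-04 -6.58905815e-02] [-0.3775843   0.50174598  0.44873218] [ 0.03589133 -0.00262544  0.02618088] 0.02047100542733623
```

View pics/w7.png

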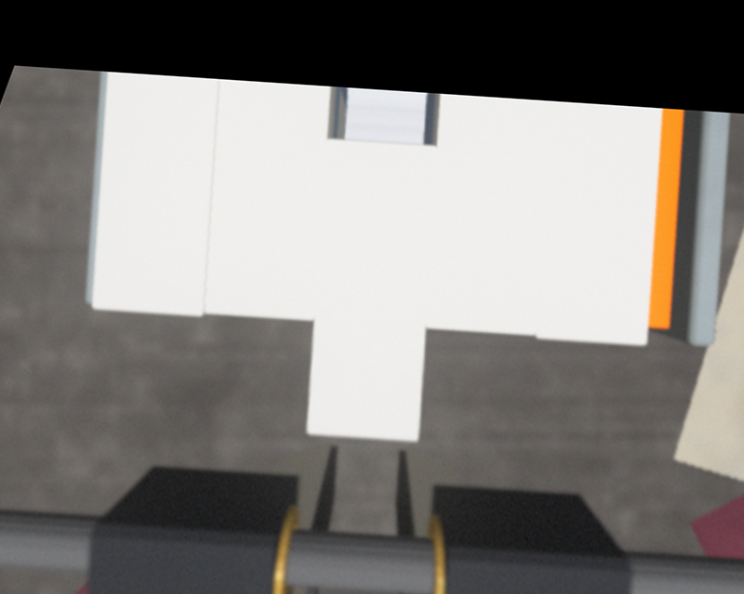

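Call:
{"name": "arm_command", "arguments": {
  "moves": [
    [0,0,0.007,-0.038,0,0,0],
    [0,0.03,-0.002,0,0,0,0],
    [0,0.03,-0.002,0,0,0,0],
    [0,0.015,-0.001,0,0,0,0],
    [0,0.015,-0.001,0,0,0,0]
  ]
}}

```text
clock: 13.6
tcp_pos: [0.4925, 0.063, 0.026]
orientation: [3.142, -0.0, -0.066]
ft_force: [-0.0, 0.4, 0.5]
width: 0.0002
```

Call:
{"name": "arm_command", "arguments": {
  "moves": [
    [0,0.025,-0.0017,0,0,0,0],
    [0,0.025,-0.0017,0,0,0,0],
    [0,0,0,0,0,0,0]
  ]
}}

```text
clock: 13.98
tcp_pos: [0.5029, 0.0623, 0.026]
orientation: [-3.141, -0.001, -0.066]
ft_force: [0.9, -0.1, -0.6]
width: 0.0006
```

Call:
{"name": "arm_command", "arguments": {
  "moves": [
    [0,0.02,-0.0013,0,0,0,0],
    [0,0.02,-0.0013,0,0,0,0]
  ]
}}

```text
clock: 14.22
tcp_pos: [0.5103, 0.0618, 0.0259]
orientation: [3.141, 0.0, -0.065]
ft_force: [-1.5, 0.2, 0.2]
width: 0.0006
```

```bash
python3 - <<'E'
from h import *
s=read_state();C=wcam(s);im=viewer.capture('wrist');bgr=im[:,:,::-1].copy()
print(s['tcp_pos'],s['orientation'],s['ft_force'],s['wrist_torque'],s['width'])
o=warp(bgr,.0572,C,.46,.62,-.04,.16,4000);cv2.imwrite('pics/w8.png',cv2.resize(o,None,fx=.93,fy=.93))
E
```

```text
[0.51027951 0.06183482 0.02590896] [ 3.14144034e+00  2.80328863e-04 -6.53938947e-02] [-1.5074034   0.18717677  0.21157428] [ 0.07711667  0.41214366 -0.04220727] 0.0006365704189792171
```

View pics/w8.png

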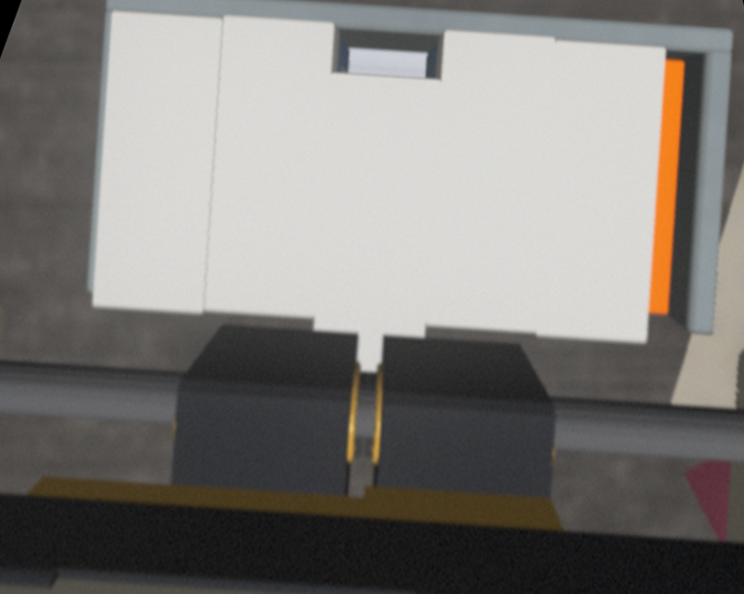

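Call:
{"name": "arm_command", "arguments": {
  "moves": [
    [0,0.012,-0.0008,0,0,0,0],
    [0,0.012,-0.0008,0,0,0,0],
    [0,0.01,-0.0006,0,0,0,0],
    [0,0.01,-0.0006,0,0,0,0]
  ]
}}

```text
clock: 14.78
tcp_pos: [0.5192, 0.0612, 0.0259]
orientation: [3.141, 0.0, -0.066]
ft_force: [-1.8, -0.2, 0.3]
width: 0.0006
```

Call:
{"name": "arm_command", "arguments": {
  "moves": [
    [0,0.006,-0.0004,0,0,0,0],
    [0,0.006,-0.0004,0,0,0,0]
  ]
}}

```text
clock: 15.02
tcp_pos: [0.5215, 0.0611, 0.0259]
orientation: [3.141, 0.0, -0.066]
ft_force: [-2.5, -0.3, 1.1]
width: 0.0005
```

Call:
{"name": "arm_command", "arguments": {
  "moves": [
    [0,0.005,-0.0003,0,0,0,0],
    [0,0.003,-0.0002,0,0,0,0]
  ]
}}

```text
clock: 15.28
tcp_pos: [0.523, 0.061, 0.0259]
orientation: [3.141, 0.0, -0.066]
ft_force: [-2.3, -0.1, 0.2]
width: 0.0001
```

Call:
{"name": "arm_command", "arguments": {
  "moves": [
    [0,0.003,-0.0002,0,0,0,0],
    [0,0.003,-0.0002,0,0,0,0]
  ]
}}

```text
clock: 15.52
tcp_pos: [0.5234, 0.061, 0.0259]
orientation: [3.141, 0.001, -0.065]
ft_force: [-6.2, -0.4, 4.9]
width: 0.0005
```

Call:
{"name": "arm_command", "arguments": {
  "moves": [
    [0,0.003,0,0,0,0,0],
    [0,0,0,0,0,0,0]
  ]
}}

```text
clock: 15.78
tcp_pos: [0.5234, 0.061, 0.0258]
orientation: [3.141, 0.002, -0.065]
ft_force: [-7.6, 0.3, 5.6]
width: 0.0003
```

Call:
{"name": "arm_command", "arguments": {
  "moves": [
    [0,0.005,0,0,0,0,0],
    [0,0,0,0,0,0,0]
  ]
}}

```text
clock: 16.02
tcp_pos: [0.5234, 0.0609, 0.0257]
orientation: [3.14, 0.004, -0.065]
ft_force: [-10.5, -0.3, 8.2]
width: 0.0003
```

Call:
{"name": "arm_command", "arguments": {
  "moves": [
    [0,0.001,0,0,0,0,0],
    [0,0,0,0,0,0,0],
    [0,0,0,0,0,0,0],
    [0,0,0,0,0,0,0],
    [0,0,0,0,0,0,0]
  ]
}}

```text
clock: 16.65
tcp_pos: [0.5234, 0.061, 0.0257]
orientation: [3.14, 0.004, -0.065]
ft_force: [-11.0, -0.5, 9.2]
width: 0.0002
```

Call:
{"name": "arm_command", "arguments": {
  "moves": [
    [0,0,0,0,0,0,0],
    [0,0,0,0,0,0,0],
    [0,0,0,0,0,0,0],
    [0,0,0,0,0,0,0],
    [0,0,0,0,0,0,0]
  ]
}}

```text
clock: 17.27
tcp_pos: [0.5233, 0.0609, 0.0257]
orientation: [3.14, 0.004, -0.065]
ft_force: [-11.2, -0.4, 8.7]
width: 0.0004
```

Call:
{"name": "arm_command", "arguments": {
  "moves": [
    [0,-0.02,0.0013,0,0,0,0],
    [0,-0.1,0.007,0,0,0,0],
    [0,-0.1,0.007,0,0,0,0],
    [0,0,0,0.15,0,0,0],
    [0,0,0,0,0,0,0]
  ]
}}

```text
clock: 17.9
tcp_pos: [0.4841, 0.0646, 0.0578]
orientation: [-3.14, -0.005, -0.065]
ft_force: [0.7, -0.1, 0.2]
width: 0.0003
```

```bash
python3 - <<'E'
from h import *
s=read_state();C=wcam(s);im=viewer.capture('wrist');bgr=im[:,:,::-1].copy()
print(s['tcp_pos'],s['orientation'],s['ft_force'],s['width'])
o=warp(bgr,.0572,C,.46,.62,-.04,.16,4000);cv2.imwrite('pics/w9.png',cv2.resize(o,None,fx=.93,fy=.93))
E
```

```text
[0.48410286 0.06461083 0.0577639 ] [-3.14018853 -0.00490662 -0.06542334] [ 0.7499247  -0.13593276  0.19695053] 0.00031423712566760586
```

View pics/w9.png

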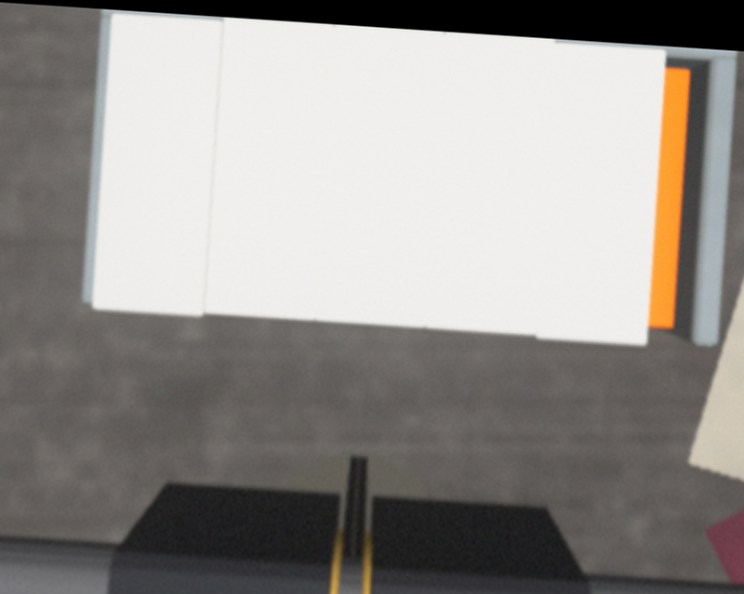

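The new box's near end is flush with boxes 2 and 3 (columns 315–425, row about 325). All five boxes look straight and the tool is clear, so I'm handing it in.

```bash
python3 -c "
from h import *
print(env.job_done(), read_state()['clock'])"
```

```text
the job is handed in; nothing more can be done
the job is handed in; nothing more can be done
```

The new box is filed between row boxes 2 and 3, pushed home against the back wall, and the job is handed in at about 18 s of the 72 s allowed. No verdict was reported.

- **How it went in:** I gripped the new box at its near end. I put one front corner into the gap at an angle and pushed boxes 3 and 4 about 12 mm against the spring plate. Then I straightened the box while sliding it in, let go, and pushed it home with closed fingers.
- **First try missed:** The corner passed just in front of the row without entering. The measured forces stayed near zero, so I re-aimed, turned 6° more and went in on the second try.
- **Seating push:** I held about 11 N into the rack for just over 1 s. The fingers also pressed down with about 9 N, for a total contact of about 14 N, within the 6–20 N limit. The highest contact force I read was that push, well below 30 N.
- **Last picture:** All five boxes look straight and level. The new box is flush with boxes 2 and 3, and box 4 sits about 1 mm further forward, within its 6 mm limit. After backing off, the wrist force was near zero.
- **Not checked:** I did not look at the canister, jar or eyepiece again at the end. The arm only crossed above them with wide clearance.

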